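# Pass a turned sheave through the width gauge

## Robot

A 6-joint arm with a two-finger parallel gripper is mounted at the origin on a cart in front of the work surface, level with it; the furniture and walls round the work are solid. World frame = base frame: x ahead of the robot, y to its left, z up, the work surface at z = 0. Lengths are in m, angles in rad, forces in N, time in s.
With the tool pointing down it reaches from about 0.225 to 0.875 m from the base axis. Payload 3.4 kg.
Tool frame: the origin (TCP) lies between the finger pads; the fingertips stand 8 mm ahead of it and the grasp point (between the pads) lies 11 mm behind it; z points along the fingers, y is the line along which they close (so a half turn about z gives the same grasp; the last joint's range is limited). The gripper opens to 85 mm and grips with 20 to 120 N. Pads are 22 mm wide; open, the fingers measure 114 mm over their backs; the gripper's body (76 mm by 85 mm) begins 54 mm behind the grasp point. The pads swing forward as they close: fully open they stand 13 mm farther back than shut.
Start: joints at [-1.286, 0.276, 1.505, -0, 1.361, -0.121], TCP at [0.227, -0.528, 0.239] pointing down, gripper open.
Joint ranges: [-2.89, 2.89], [-0.75, 2.08], [0.22, 2.7], [-1.18, 4.32], [0.11, 2.71], [-2.7, 2.7]. Speed limits (rad/s): [2.57, 2.57, 3.14, 3.14, 3.14, 3.14].

## Interface

Orientations are given as a unit quaternion [w, x, y, z].
In Python, from rig import manip gives the robot as it stands.
- The arm moves only by the tool move_arm, never from a script. Its argument "deltas" is a list that holds one entry, the list of rows, each a list of 5 numbers: the shift along the tool's x, y, z normalised to -1 to 1, where 1 is 80 cm, then the turn about the tool's z normalised to -1 to 1, where 1 is 120 degrees, then the closure, from -1 (fully open) to 1 (shut). In form: [[[tx, ty, tz, twist, grip], ...]]. A call has 1 to 12 rows; each row is the pose to reach, as a shift and turn from the pose commanded when the call began, along the tool's axes at that moment; what a row does not reach only later rows make up. A row lasts 1/10 s, in which the tool goes at most 50 mm and 8.59 degrees, less where a joint would pass 70% of its speed; a pose out of reach is approached as far as the arm can. A call with a number of a shift or a turn outside -1 to 1 is refused whole. A call with a gripper value outside its range is refused whole. The fingers move at their own pace and stop on an object; "squeeze" is the grip in N (left out, the last holds). Time passes only in rows, so rows that repeat a pose let the fingers close. It gives the time, the measured TCP pose, the force, the opening and the grip force at its end, in the units of the state.
- manip.get_state(): the state, without advancing time (a new reading comes with each control period).
- manip.get_image(name): name is "side" or "top" or "wrist"; returns the picture (480x640x3 uint8, red, green, blue); there is no depth.
- manip.camera_params(name): a dict with "fx", "fy", "cx", "cy" (pixels), "dist" ([k1, k2, p1, p2, k3] as OpenCV has them; the pictures are not rectified), "R" (3x3) and "t" (3): a world point X has camera coordinates R X + t; the wrist camera has in their place "tool_from_camera" (4x4, takes a point from camera to tool coordinates, whose origin is the TCP and whose axes are the flange's). Camera axes: x right, y down, z forward; pixel columns grow to the right and rows downward; lengths in m; the calibration is good to about 2 mm. A picture is of the moment at which its call begins: read the wrist's pose just before it. camera_params takes no time and is no camera call.
- manip.sign_off(): hands the job in; it is judged then, once.
The state is a dict: "clock": time; "qpos": joint angles; "qd": joint speeds; "effort": joint torques, N m; "position": TCP position; "ee_rot": TCP orientation; "contact_force": force on the tool from outside, world axes, zero at the start; "moment": the same for the moment, N m; "width": finger opening in m; "gripper_force": force on a finger pad.
Only numpy, scipy, OpenCV 4.12 (cv2) and the standard library are available. Lean on these libraries where they do the work, as an engineer would, in place of code of your own. Each camera call takes 0.05 s, during which the arm holds its last target. There are 200 camera calls.

## Task

The turned wooden sheave has to be checked for size: with the fingertips, slide it along the bench and gently through the narrow gap between the two steel pins of the gauge, until it lies wholly inside the railed pen behind them. Only push it: do not pinch it, lift it, tip it or force it against the pins. Leave the wooden ring, the brass tin and the spanner where they are, and finish with the hand clear of everything.

Things in the scene. Friction and masses are not known exactly. Their poses are not given: they have to be found in the camera images.
- sheave: turned dark wooden sheave (grooved pulley wheel) lying flat on the bench, a loose disc 63 mm in diameter and 22 mm high, about 60 g (varies), its rim pushes like a plain upright cylinder. Origin at the centre of its underside; z up; its yaw has no meaning.
- gauge: width gauge fixed to the bench: two upright steel pins, 24 mm in diameter, 34 mm high, 67 mm clear between them, are the only entrance of a pen of wooden rails 28 mm high (no floor plate). Origin on the bench half-way between the pins; x points through the gap into the pen, y from pin to pin (pin axes at +-45.5 mm), z up. Front rails, 18 mm thick, run outward from the pins.
- pen (a point): middle of the pen, on the bench, 68 mm past the gauge's origin along the gauge's x (axes as the gauge's). Inner faces of the side rails lie 79 mm either side of it, outer faces 91 mm; the back rail's inner face 51 mm beyond it, outer face 63 mm. The sheave is wholly inside when its centre is over 44 mm past the gauge's origin along x; it meets the back rail at 87 mm.
- wood_ring: bystander: light wooden ring, 105 mm in diameter, 18 mm high, loose, lying behind the back rail. Origin at the centre of its underside.
- brass_tin: bystander: small open brass tin, 58 mm in diameter, 39 mm high, loose, standing beside the gauge on the side away from the robot. Origin at the centre of its underside.
- spanner: bystander: small open-ended spanner, 149 mm long (along its y), 28 mm wide, 5 mm thick, loose, lying beside the pen on the side away from the robot. Origin at the centre of its underside.
Not all that is in view belongs to the job. Leave any purple look-alike of the gauge alone.

How it is judged:
On the way:
1. the sheave is in the gap between the two pins, on the bench (x of sheave in the frame of gauge between -0.022 and 0.022 m and y of sheave in the frame of gauge between -0.012 and 0.012 m and height (world z) of sheave below 0.006 m), for 0.02 s.
At the end, for the whole second after the job is handed in: The sheave lies flat on the bench and at rest inside the pen, its centre at least 42 mm past the line between the pins; the ring, tin and spanner are within 15 mm of where they began (x of sheave in the frame of gauge between 0.042 and 0.095 m and y of sheave in the frame of gauge between -0.055 and 0.055 m and height (world z) of sheave below 0.004 m and angle between sheave's own z axis and vertical below 0.08 rad and linear speed of sheave below 0.01 m/s and distance of each of wood_ring, brass_tin, spanner from where it was at the start of the episode below 0.015 m); the robot touches nothing.
It fails at once if the sheave is lifted off the bench (more than 10 mm) (height (world z) of sheave above 0.01 m).
It fails at once if the sheave is tipped (more than 0.3 rad) (angle between sheave's own z axis and vertical above 0.3 rad).
It fails at once if the sheave is pinched or forced (more than 20 N from the fingers) (contact force between the fingers and sheave above 20 N).
It fails at once if the wooden ring, the brass tin or the spanner is moved by more than 15 mm (distance of any of wood_ring, brass_tin, spanner from where it was at the start of the episode above 0.015 m).
It also fails if it takes over 56 s, if anything falls off the work surface, if the arm or the gripper's body presses on something with over 40 N, if the wrist force passes 120 N, or if a joint passes its speed limit or range.

## Working session

There is one attempt and no reset: what is moved stays moved. The work goes in short steps, Python scripts to look and compute and a tool call to move; the robot and the scene stay as the last step left them, time stands still between calls to the robot, and variables do not carry over. Pictures are saved under pics/ and viewed, at most 10 in all, crops included, and the job is handed in when it is done.

Besides the shell and the picture viewer there is one more tool, called after "Call:" by a JSON object that holds its "api" and its "payload", one argument or row to a line. move_arm: Moves the arm, as the interface text tells. Scaled input: -1 to 1 covers 80 cm each way for a shift and 120 degrees each way for a turn. Its arguments: {"type":"object","properties":{"deltas":{"type":"array","items":{"type":"array","items":{"type":"array","items":{"type":"number","minimum":-1,"maximum":1}}}},"squeeze":{"type":"number"}},"required":["deltas"]}

```bash
mkdir -p pics; python3 - <<'E'
from rig import manip
import cv2
for n in("top","side"):
    cv2.imwrite(f"pics/{n}0.png",manip.get_image(n)[:,:,::-1]); p=manip.camera_params(n); print(n,p)
s=manip.get_state(); print(s)
print(manip.camera_params("wrist"))
E
```

```text
top {'fx': 528.3163552541299, 'fy': 528.3163552541299, 'cx': 320.6737891076692, 'cy': 239.74051402002394, 'dist': array([-0.06503482,  0.        ,  0.        ,  0.        ,  0.        ]), 'R': array([[-0.05970407, -0.99821469,  0.00169261],
       [-0.97248839,  0.0577827 , -0.22567118],
       [ 0.22517048, -0.01511953, -0.97420206]]), 't': array([0.16687442, 0.60483513, 1.35230916])}
side {'fx': 619.7094778737921, 'fy': 619.7094778737921, 'cx': 320.20784485280274, 'cy': 238.71565283363037, 'dist': array([-0.08216107,  0.        ,  0.        ,  0.        ,  0.        ]), 'R': array([[ 0.96348809, -0.26710723,  0.0185588 ],
       [-0.17095158, -0.66702732, -0.72515523],
       [ 0.20607343,  0.69550577, -0.68833528]]), 't': array([-0.56490998,  0.219356  ,  1.31700072])}
{'clock': 0.1, 'qpos': array([-1.28598877e+00,  2.76527920e-01,  1.50601924e+00, -1.14160053e-05,
        1.36071903e+00, -1.21028112e-01]), 'qd': array([ 1.21108843e-03, -4.75737831e-04, -2.85328700e-03, -4.67729248e-04,
       -6.82930022e-04,  5.54816527e-05]), 'effort': array([ 1.23154430e-03, -4.17698514e+01, -
[... 243 characters left out ...]
ay([ 0.25889877, -0.4888896 ,  0.18096187]), 'moment': array([ 0.04294531,  0.00689493, -0.01240657]), 'gripper_force': 0.0, 'width': 0.08591845172020993}
{'fx': 335.5290395950081, 'fy': 335.5290395950081, 'cx': 323.9461126972175, 'cy': 239.10276501941584, 'dist': array([-0.01763226,  0.        ,  0.        ,  0.        ,  0.        ]), 'tool_from_camera': array([[-1.76533869e-04, -9.52861228e-01, -3.03406408e-01,
         7.77872972e-02],
       [ 9.99999806e-01, -3.49617812e-04,  5.16150677e-04,
         1.00849509e-03],
       [-5.97896253e-04, -3.03406258e-01,  9.52861105e-01,
        -1.35248159e-01],
       [ 0.00000000e+00,  0.00000000e+00,  0.00000000e+00,
         1.00000000e+00]])}
```

View pics/top0.png

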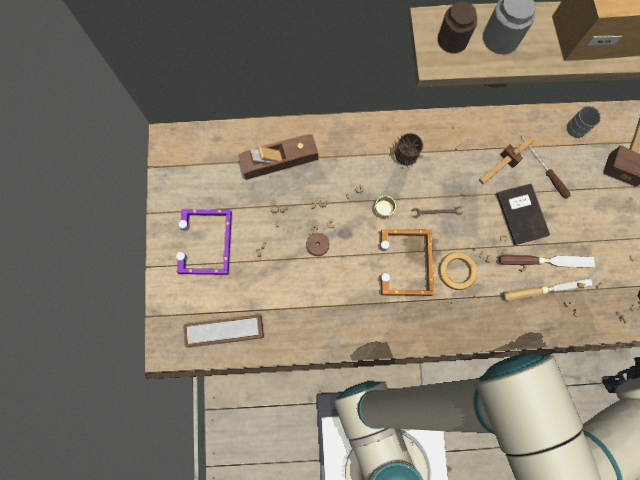

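View pics/side0.png

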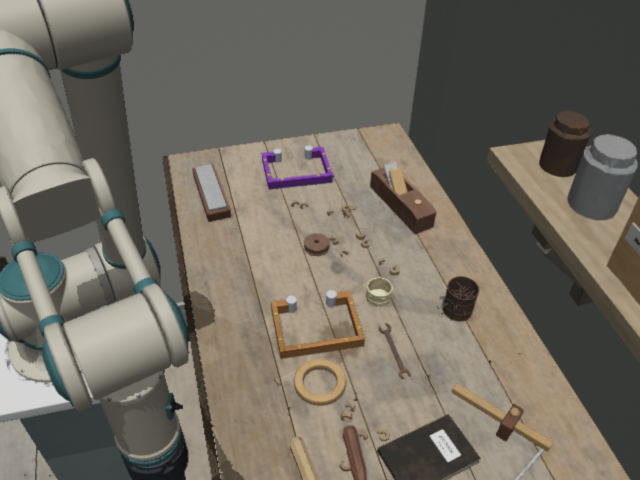

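The top view has two candidate gauges. The purple one, with pins near (183,224) and (180,257), is the look-alike. The orange/wood one, with pins near (385,245) and (385,278), fits: it has wooden rails, the ring sits behind its back rail, and the tin and spanner are on the far side. The sheave is the dark disc at (318,244). Next I measure and confirm in a crop.

```bash
cat > h.py <<'E'
from rig import manip
import cv2, numpy as np
from scipy.spatial.transform import Rotation as Ro
def cam(n):
    p=manip.camera_params(n); K=np.array([[p['fx'],0,p['cx']],[0,p['fy'],p['cy']],[0,0,1.]])
    if n=='wrist':
        s=manip.get_state(); w,x,y,z=s['ee_rot']; T=np.eye(4); T[:3,:3]=Ro.from_quat([x,y,z,w]).as_matrix(); T[:3,3]=s['position']
        W=T@p['tool_from_camera']; Rc=W[:3,:3]; c=W[:3,3]
    else: Rc=p['R'].T; c=-Rc@p['t']
    return K,p['dist'],Rc,c
def ray(C,uv,z):
    K,d,Rc,c=C; q=cv2.undistortPoints(np.array([[uv]],float),K,d)[0,0]; v=Rc@np.array([q[0],q[1],1]); return (c+v*(z-c[2])/v[2])[:2]
def blobs(m,amin):
    n,_,st,ce=cv2.connectedComponentsWithStats(m.astype(np.uint8)); return [(ce[i].round(1),st[i]) for i in range(1,n) if st[i][4]>=amin]
E
python3 - <<'E'
from h import *
im=cv2.imread('pics/top0.png'); x0,y0=290,190
crop=im[y0:y0+130,x0:x0+200]; cv2.imwrite('pics/crop.png',cv2.resize(crop,None,fx=4,fy=4,interpolation=2))
C=cam('top'); hsv=cv2.cvtColor(crop,cv2.COLOR_BGR2HSV).astype(int); H,S,V=hsv[...,0],hsv[...,1],hsv[...,2]
for nm,m,z,a in(('pin',(S<40)&(V>150),.034,15),('dark',(V<115)&(H<15)&(S>60),.022,100),('orange',(S>170)&(V>110),.028,150)):
    for ce,st in blobs(m,a): 
        uv=ce+[x0,y0]; print(nm,uv,st+[x0,y0,0,0,0],ray(C,uv,z).round(4))
E
```

```text
pin [364.7 193. ] [362 191   7   5  16] [ 0.7494 -0.0019]
pin [383.1 208.4] [377 202  14  13 127] [ 0.7013 -0.0499]
pin [449.8 223.1] [447 221   7   5  18] [ 0.648  -0.2326]
pin [384.9 244.5] [381 241   9   8  58] [ 0.5978 -0.0458]
pin [385.3 276.8] [381 273   9   9  61] [ 0.5081 -0.0391]
```

View pics/crop.png

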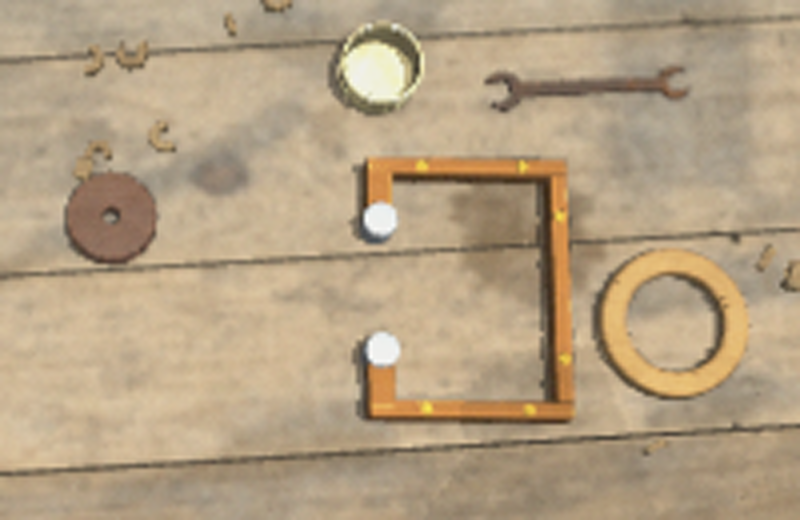

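The crop shows the sheave at (318,244), and the orange wooden gauge with steel pins, the ring behind it and the tin and spanner on the far side. That is the one meant.

```bash
python3 - <<'E'
from h import *
C=cam('top')
sh=ray(C,(290+111.2/4,190+216.5/4),.022)
e=[ray(C,(290+a/4,190+b/4),.028) for a,b in((558,168),(564,408))]
a=np.array([.5978,-.0458]);b=np.array([.5081,-.0391]);o=(a+b)/2
d=(a-b)/np.linalg.norm(a-b); gx=np.array([d[1],-d[0]]); gy=d
print('sheave',sh,'gauge',o,'gx ang',np.degrees(np.arctan2(gx[1],gx[0])),'rail dir',np.degrees(np.arctan2(*(e[0]-e[1])[::-1])))
print('sheave in g',(sh-o)@gx,(sh-o)@gy)
st=manip.get_state(); w,x,y,z=st['ee_rot'];R=Ro.from_quat([x,y,z,w]).as_matrix()
# go to standoff 100mm behind the sheave, tool x at yaw 85.5deg
t=np.r_[sh-gx*.10,.15]-st['position']; print('target',t+st['position'],'shift/0.8',R.T@t/.8, 'yaw',np.degrees(np.arctan2(R[1,0],R[0,0])))
E
```

```text
sheave [0.61255718 0.13856515] gauge [ 0.55295 -0.04245] gx ang -94.27168558803807 rail dir -4.631495099119808
sheave in g -0.1849521934059323 0.04595851574799039
target [0.62000577 0.23828735 0.15      ] shift/0.8 [ 0.82958711 -0.68567644  0.11195278] yaw 23.252798848954
```

Call:
{"api": "move_arm", "payload": {
  "deltas": [
    [[0.8585,-0.647,0.05,-0.332,0.39],[0.8585,-0.647,0.05,-0.332,0.39],[0.8585,-0.647,0.05,-0.332,0.39],[0.8585,-0.647,0.05,-0.332,0.39],[0.8585,-0.647,0.05,-0.332,0.39],[0.8585,-0.647,0.05,-0.332,0.39],[0.8585,-0.647,0.05,-0.332,0.39],[0.8585,-0.647,0.05,-0.332,0.39],[0.8585,-0.647,0.05,-0.332,0.39],[0.8585,-0.647,0.05,-0.332,0.39],[0.8585,-0.647,0.05,-0.332,0.39],[0.8585,-0.647,0.05,-0.332,0.39]]
  ],
  "squeeze": 20
}}

```text
clock: 1.3
position: [0.5248, -0.0059, 0.2111]
ee_rot: [0.0, 0.852, 0.523, -0.0]
contact_force: [1.4, -0.2, -0.9]
width: 0.0258
gripper_force: 0.0
```

```bash
cat >> h.py <<'E'
def go(target,yaw):
    st=manip.get_state(); w,x,y,z=st['ee_rot'];R=Ro.from_quat([x,y,z,w]).as_matrix(); y0=np.degrees(np.arctan2(R[1,0],R[0,0]))
    print('t',st['clock'],'pos',st['position'].round(4),'yaw',y0.round(2),'w',st['width'],'F',st['contact_force'].round(1),'shift',(R.T@(np.array(target)-st['position'])/.8).round(4),'twist',round(-(yaw-y0)/120,4))
E
python3 -c "
from h import *
go([.6533,.2189,.10],63.1)"
```

```text
t 1.3 pos [ 0.5248 -0.0059  0.2111] yaw 63.11 w 0.025798227540631765 F [ 1.4 -0.2 -0.9] shift [0.3234 0.0162 0.1387] twist 0.0001
```

Call:
{"api": "move_arm", "payload": {
  "deltas": [
    [[0.3234,0.0162,0.1,0,0.39],[0.3234,0.0162,0.139,0,0.39],[0.3234,0.0162,0.139,0,0.39],[0.3234,0.0162,0.139,0,0.39],[0.3234,0.0162,0.139,0,0.39],[0.3234,0.0162,0.139,0,0.39],[0.3234,0.0162,0.139,0,0.39],[0.3234,0.0162,0.139,0,0.39],[0.3234,0.0162,0.139,0,0.39]]
  ]
}}

```text
clock: 2.2
position: [0.6526, 0.2159, 0.1005]
ee_rot: [0.0, 0.852, 0.523, -0.0]
contact_force: [0.2, -0.4, 0.5]
width: 0.026
gripper_force: 0.0
```

```bash
python3 - <<'E'
from h import *
go([.6533,.2189,.016],63.1)
cv2.imwrite('pics/w1.png',manip.get_image('wrist')[:,:,::-1])
E
```

```text
t 2.2 pos [0.6526 0.2159 0.1005] yaw 63.06 w 0.026014294651791628 F [ 0.2 -0.4  0.5] shift [ 0.0038 -0.0009  0.1056] twist -0.0003
```

View pics/w1.png

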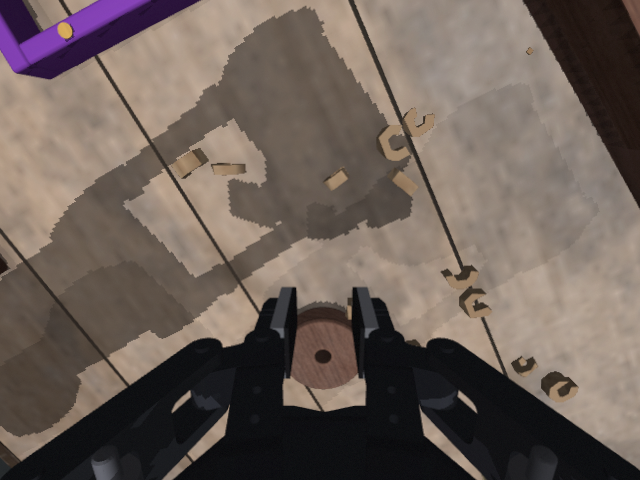

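The wrist view shows the sheave's hub hole at (323,356), centred between the fingers and on the push side of the hand.

```bash
python3 - <<'E'
from h import *
print(ray(cam('wrist'),(323,356),.022))
E
```

```text
[0.61489519 0.14079073]
```

Call:
{"api": "move_arm", "payload": {
  "deltas": [
    [[0.004,-0.001,0.03,0,0.39],[0.004,-0.001,0.06,0,0.39],[0.004,-0.001,0.09,0,0.39],[0.004,-0.001,0.103,0,0.39],[0.004,-0.001,0.103,0,0.39],[0.004,-0.001,0.103,0,0.39]]
  ]
}}

```text
clock: 2.85
position: [0.6545, 0.2197, 0.0191]
ee_rot: [0.0, 0.852, 0.523, 0.001]
contact_force: [-0.4, 0.0, 0.5]
width: 0.0258
gripper_force: 0.0
```

```bash
python3 - <<'E'
from h import *
# TCP goal with sheave at P1, 40 mm behind
go([.5586+.040*.452,.0323+.040*.892,.018],63.1)
cv2.imwrite('pics/s1.png',cv2.resize(manip.get_image('side')[:,:,::-1][140:320,220:460],None,fx=3,fy=3))
E
```

```text
t 2.85 pos [0.6545 0.2197 0.0191] yaw 63.05 w 0.02583646470751304 F [-0.4  0.   0.5] shift [-0.2131 -0.0008  0.0011] twist -0.0004
```

View pics/s1.png

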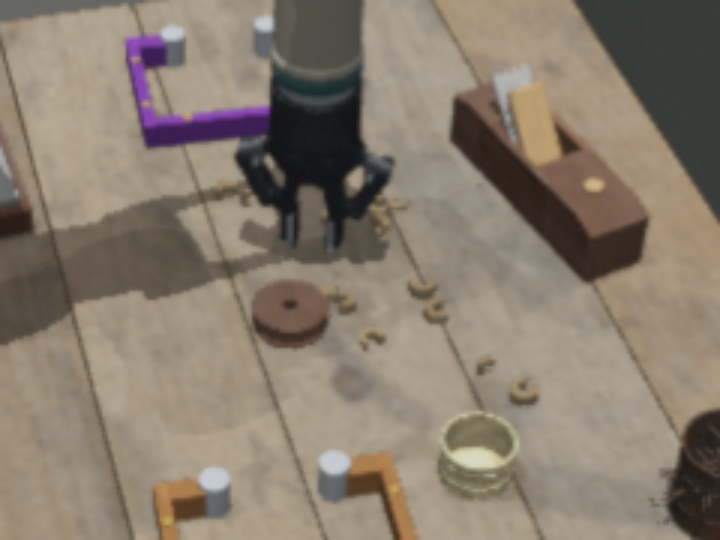

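Call:
{"api": "move_arm", "payload": {
  "deltas": [
    [[-0.01,-0.0008,0.0075,0,0.39],[-0.03,-0.0008,0.0075,0,0.39],[-0.045,-0.0008,0.0075,0,0.39],[-0.052,-0.0008,0.0075,0,0.39],[-0.059,-0.0008,0.0075,0,0.39],[-0.066,-0.0008,0.0075,0,0.39],[-0.073,-0.0008,0.0075,0,0.39],[-0.08,-0.0008,0.0075,0,0.39],[-0.087,-0.0008,0.0075,0,0.39],[-0.094,-0.0008,0.0075,0,0.39],[-0.101,-0.0008,0.0075,0,0.39],[-0.108,-0.0008,0.0075,0,0.39]]
  ]
}}

```text
clock: 4.1
position: [0.614, 0.143, 0.0118]
ee_rot: [0.0, 0.852, 0.523, 0.0]
contact_force: [-0.7, -0.8, 1.3]
width: 0.0262
gripper_force: 0.5
```

```bash
python3 - <<'E'
from h import *
go([.5586+.040*.452,.0323+.040*.892,.013],63.1)
cv2.imwrite('pics/s2.png',cv2.resize(manip.get_image('side')[:,:,::-1][140:320,220:460],None,fx=3,fy=3))
E
```

```text
t 4.1 pos [0.614  0.143  0.0118] yaw 63.09 w 0.02623868485878686 F [-0.7 -0.8  1.3] shift [-0.1047  0.0009 -0.0015] twist -0.0001
```

View pics/s2.png

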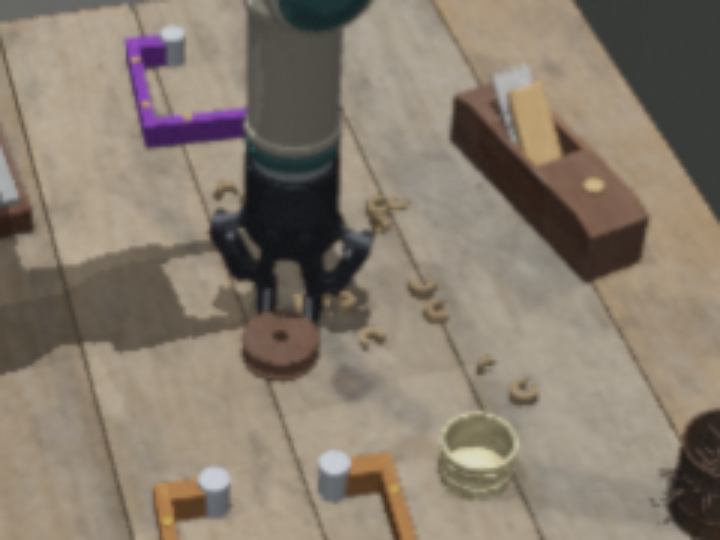

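The sheave is cradled against both fingertips, flat, with its hole near crop pixel (281,336). I continue the push.

Call:
{"api": "move_arm", "payload": {
  "deltas": [
    [[-0.009,0.0009,0,0,0.39],[-0.018,0.0009,0,0,0.39],[-0.027,0.0009,0,0,0.39],[-0.036,0.0009,0,0,0.39],[-0.045,0.0009,0,0,0.39],[-0.054,0.0009,0,0,0.39],[-0.063,0.0009,0,0,0.39],[-0.072,0.0009,0,0,0.39],[-0.081,0.0009,0,0,0.39],[-0.09,0.0009,0,0,0.39],[-0.097,0.0009,0,0,0.39],[-0.101,0.0009,0,0,0.39]]
  ]
}}

```text
clock: 5.35
position: [0.5779, 0.0704, 0.0118]
ee_rot: [0.0, 0.852, 0.523, -0.0]
contact_force: [0.4, 0.2, 0.4]
width: 0.0264
gripper_force: 0.1
```

```bash
python3 - <<'E'
from h import *
go([.5586+.040*.452,.0323+.040*.892,.013],63.1)
im=manip.get_image('side')[:,:,::-1]; C=cam('side')
cv2.imwrite('pics/s3raw.png',im)
x0,y0=240,200
cv2.imwrite('pics/s3.png',cv2.resize(im[y0:y0+140,x0:x0+190],None,fx=4,fy=4,interpolation=2))
print(ray(C,(313.7,252),.022))
c=im[y0:y0+140,x0:x0+190]; h=cv2.cvtColor(c,cv2.COLOR_BGR2HSV).astype(int)
for ce,st in blobs((h[...,1]<40)&(h[...,2]>130),25): print(ce+[x0,y0],st,ray(C,ce+[x0,y0],.034))
E
```

```text
t 5.35 pos [0.5779 0.0704 0.0118] yaw 63.07 w 0.026399236459889928 F [0.4 0.2 0.4] shift [-0.0034  0.0001 -0.0015] twist -0.0002
[0.59826688 0.10349415]
[397.9 255.9] [ 111    0   79  125 3925] [0.78599288 0.0290186 ]
[336.1 256.9] [93 51  8 12 39] [0.64215257 0.0626631 ]
[351.2 273.6] [102  64  19  19 110] [0.66047278 0.00180437]
[330.7 293.6] [85 89 12 10 87] [ 0.59746823 -0.04527818]
[377.1 292.9] [131  91  12   5  43] [ 0.69892059 -0.06957703]
[290.9 299.1] [46 95 11  9 83] [ 0.50755982 -0.03869922]
[418.3 333.6] [175 129   8  10  47] [ 0.74575236 -0.20062705]
[427.7 334.5] [185 129   5  11  35] [ 0.7642306  -0.20804671]
```

View pics/s3.png

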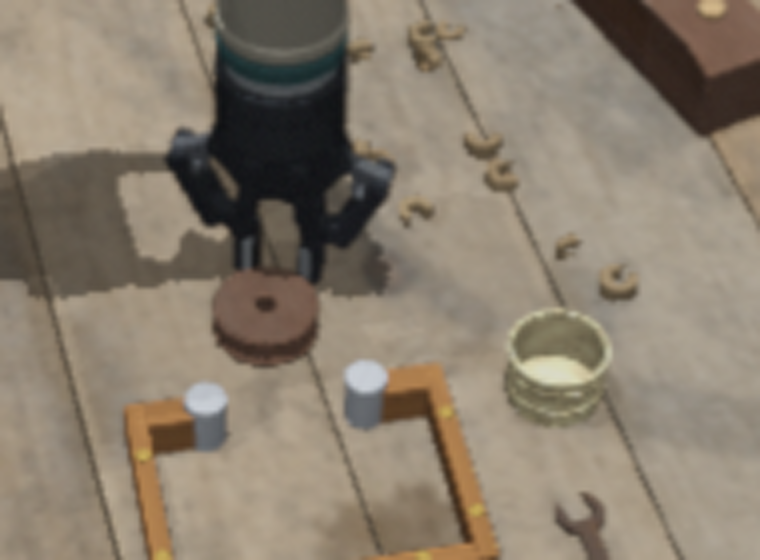

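The sheave is at crop (265,303), just ahead of the gap, with the pins at (206,395) and (366,372). I measure it precisely relative to the pins, using the side and top cameras.

```bash
cat >> h.py <<'E'
A=np.array([.5977,-.0455]);B=np.array([.5079,-.0389]);O=(A+B)/2;GY=(A-B)/np.linalg.norm(A-B);GX=np.array([GY[1],-GY[0]])
def sheave(n,near=None):
    """centre of the sheave from the outline of all its reddish-dark pixels (mid height)"""
    im=np.ascontiguousarray(manip.get_image(n)[:,:,::-1]); C=cam(n); h=cv2.cvtColor(im,cv2.COLOR_BGR2HSV).astype(int)
    m=((h[...,0]<9)|(h[...,0]>172))&(h[...,1]>70)&(h[...,2]<140)&(h[...,2]>35)
    out=[]
    for ce,st in blobs(m,60):
        for z in (.012,.022):
            p=ray(C,ce,z)-O; g=np.array([p@GX,p@GY])
            if abs(g[1])<.05 and -.2<g[0]<.1 : out.append((ce,st.tolist(),z,(g*1000).round(1)))
    for o in out: print(n,*o)
    return im
E
python3 - <<'E'
from h import *
print(O,np.degrees(np.arctan2(GX[1],GX[0])))
a=sheave('side');b=sheave('top')
p=ray(cam('side'),(306.25,275.75),.022)-O; print('hole side',p@GX,p@GY, p+O)
c=b[200:310,280:460]
cv2.imwrite('pics/t4.png',cv2.resize(c,None,fx=4,fy=4,interpolation=2))
E
```

```text
[ 0.5528 -0.0422] -94.2034905072794
hole side -0.07470035319160817 0.0028530627010135002 [0.56112085 0.03209028]
```

View pics/t4.png

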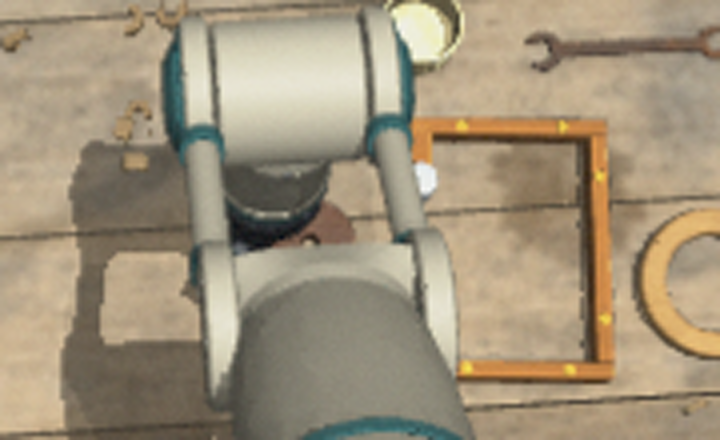

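Top view: the arm covers most of the sheave, but the hole and pins are consistent with the side view. The sheave sits at about (-75, +3) mm in the gauge frame. I back off, turn to the gauge axis and re-approach.

Call:
{"api": "move_arm", "payload": {
  "deltas": [
    [[0.02,0,0,0,0.39],[0.0375,0,0,0,0.39],[0.0375,0,0,-0.06,0.39],[0.0375,-0.015,0,-0.12,0.39],[0.03,-0.03,0,-0.189,0.39],[0.021,-0.0335,0,-0.189,0.39],[0.021,-0.0335,0,-0.189,0.39],[0.021,-0.0335,0,-0.189,0.39]]
  ]
}}

```text
clock: 6.3
position: [0.5629, 0.0983, 0.012]
ee_rot: [0.001, 0.733, 0.68, 0.001]
contact_force: [-0.2, -0.3, 0.6]
width: 0.026
gripper_force: 0.0
```

```bash
cat >> h.py <<'E'
def tg(gx,gy,z=.012):
    p=O+GX*gx+GY*gy; go([*p,z],np.degrees(np.arctan2(-GX[1],-GX[0])))
    q=manip.get_state()['position'][:2]-O; print('tcp g mm',(1e3*np.array([q@GX,q@GY])).round(1))
E
python3 - <<'E'
from h import *
tg(-.085,-.0015)
im=manip.get_image('side')[:,:,::-1]; h=cv2.cvtColor(np.ascontiguousarray(im),cv2.COLOR_BGR2HSV)
print(h[276,290:325:3].tolist()); print(h[262:296:3,300].tolist()); print(h[300:306,310].tolist())
E
```

```text
t 6.3 pos [0.5629 0.0983 0.012 ] yaw 85.66 w 0.025995450870904806 F [-0.2 -0.3  0.6] shift [-0.0699 -0.0015  0.    ] twist -0.0011
tcp g mm [-140.9   -0.2]
[[17, 52, 158], [14, 73, 109], [11, 74, 120], [10, 81, 117], [11, 82, 118], [11, 98, 52], [9, 95, 78], [10, 83, 120], [10, 81, 120], [11, 89, 117], [16, 55, 145], [18, 49, 160]]
[[17, 62, 95], [18, 64, 95], [11, 82, 115], [11, 84, 118], [11, 81, 116], [10, 82, 118], [11, 83, 117], [10, 81, 113], [10, 96, 61], [12, 91, 92], [18, 53, 163], [19, 54, 161]]
[[18, 50, 164], [17, 50, 167], [18, 51, 171], [18, 48, 174], [18, 48, 174], [18, 50, 174]]
```

Call:
{"api": "move_arm", "payload": {
  "deltas": [
    [[-0.006,-0.0015,0,-0.001,0.39],[-0.012,-0.0015,0,-0.001,0.39],[-0.018,-0.0015,0,-0.001,0.39],[-0.024,-0.0015,0,-0.001,0.39],[-0.03,-0.0015,0,-0.001,0.39],[-0.036,-0.0015,0,-0.001,0.39],[-0.042,-0.0015,0,-0.001,0.39],[-0.048,-0.0015,0,-0.001,0.39],[-0.054,-0.0015,0,-0.001,0.39],[-0.06,-0.0015,0,-0.001,0.39],[-0.064,-0.0015,0,-0.001,0.39],[-0.064,-0.0015,0,-0.001,0.39]]
  ]
}}

```text
clock: 7.55
position: [0.5569, 0.0466, 0.0118]
ee_rot: [0.0, 0.732, 0.681, -0.0]
contact_force: [-0.2, -1.3, -0.6]
width: 0.0261
gripper_force: 0.0
```

```bash
cat >> h.py <<'E'
def look():
    im=np.ascontiguousarray(manip.get_image('side')[:,:,::-1]); C=cam('side'); h=cv2.cvtColor(im,cv2.COLOR_BGR2HSV).astype(int)
    x0,y0=260,240; k=h[y0:y0+100,x0:x0+90]
    m=((k[...,0]<=14)&(k[...,1]>66)&(k[...,1]<115)&(k[...,2]<130)&(k[...,2]>92)).astype(np.uint8)
    c=max(cv2.findContours(m,0,1)[0],key=cv2.contourArea); e=cv2.fitEllipse(cv2.convexHull(c)); uv=np.array(e[0])+[x0,y0]
    p=ray(C,uv,.022)-O; print('ell',uv,np.round(e[1],1),'sheave g mm',(1e3*np.array([p@GX,p@GY])).round(1),'area',cv2.contourArea(c))
    return im
E
python3 - <<'E'
from h import *
tg(-.085,-.0015); look()
E
```

```text
t 7.55 pos [0.5569 0.0466 0.0118] yaw 85.86 w 0.026058821626257226 F [-0.2 -1.3 -0.6] shift [-0.0048  0.0012 -0.0002] twist 0.0005
tcp g mm [-88.9  -2.4]
ell [305.91551208 285.5119133 ] [19.7 27.7] sheave g mm [-44.8  -3.4] area 371.5
```

```bash
python3 - <<'E'
from h import *
im=look(); cv2.imwrite('pics/s5.png',cv2.resize(im[245:345,250:380],None,fx=6,fy=6,interpolation=cv2.INTER_CUBIC))
C=cam('side')
h=cv2.cvtColor(im,cv2.COLOR_BGR2HSV).astype(int)
print(h[276:296,296:316,2])
E
```

```text
ell [305.92650604 285.51755524] [19.7 27.6] sheave g mm [-44.8  -3.4] area 370.5
[[ 78  85  66  84  84  83  78  71  69  68  68  67  65  64  71  74  65  51
   65  89]
 [ 79  84  90 115 101  78  73  71  70  71  68  69  71  87 108 109 107 103
   95  94]
 [ 81  98 111 119 115 108 105 105 105 103 101 101 104 109 116 118 118 117
  114 109]
 [108 114 117 119 119 118 116 115 113 112 111 110 112 114 116 117 120 118
  117 116]
 [116 118 118 119 119 118 116 115 114 113 112 111 113 116 116 116 120 118
  118 119]
 [117 117 117 118 118 117 116 115 114 113 114 113 113 115 117 116 120 118
  117 120]
 [117 115 115 115 117 117 116 115 115 114 115 115 114 117 119 119 119 118
  117 120]
 [118 117 116 116 117 118 117 112 105  92  84  86  97 116 121 120 121 120
  119 120]
 [120 119 117 117 118 120 118 108  80  66  61  63  77 105 122 120 120 121
  120 120]
 [121 122 118 116 119 120 119 109  77  58  57  58  65  94 119 121 121 122
  121 120]
 [120 120 117 117 118 118 118 112  91  70  65  67  79 102 118 120 120 122
  121 120]
 [120 119 118 118 118 118 118 115 111 106 103 108 109 115 118 117 118 119
  120 119]
 [118 118 118 117 117 116 116 115 116 117 117 117 115 115 116 116 116 119
  120 119]
 [116 119 118 117 116 115 115 115 116 119 120 117 115 114 116 113 114 117
  119 119]
 [114 117 118 116 117 116 116 117 118 119 119 118 115 115 116 114 114 115
  118 117]
 [ 88 105 114 116 116 118 117 117 118 119 118 117 116 116 116 116 115 116
  116 114]
 [ 72  91 106 114 116 118 118 118 118 117 117 116 115 118 118 117 116 117
  113 104]
 [ 61  73  92 100 112 119 120 118 117 118 118 117 116 118 119 116 116 112
  100  89]
 [ 63  60  68  79  96 103 111 117 120 123 123 120 118 116 112 104  99  93
   74  65]
 [ 81  62  59  62  64  69  87  99 105 106 104 106 105 101  92  77  67  70
   63  61]]
```

View pics/s5.png

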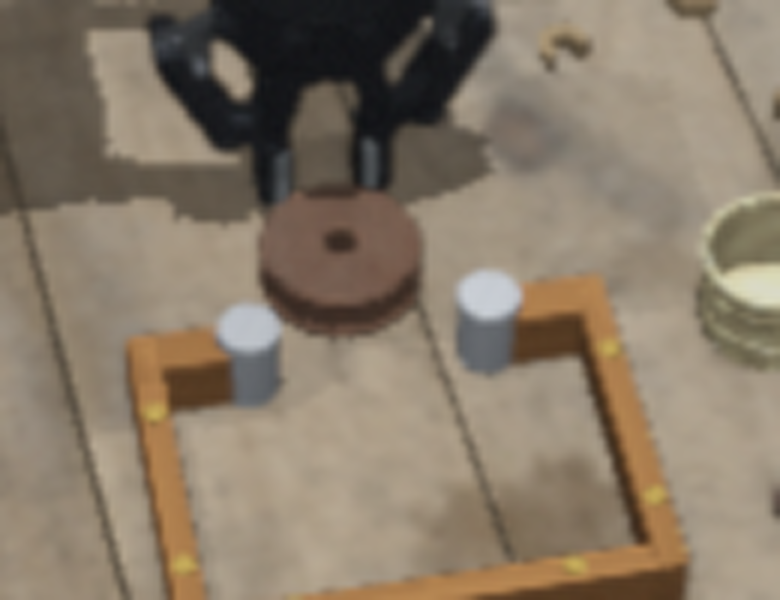

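The crop shows the sheave's hole at (340,240), cradled flat by both fingertips, about 3 mm toward the left (robot-side) pin relative to the gap's middle. I correct by pushing diagonally.

Call:
{"api": "move_arm", "payload": {
  "deltas": [
    [[-0.003,0.0004,0,0,0.39],[-0.006,0.001,0,0,0.39],[-0.009,0.0016,0,0,0.39],[-0.012,0.0022,0,0,0.39],[-0.015,0.0028,0,0,0.39],[-0.018,0.0034,0,0,0.39],[-0.021,0.004,0,0,0.39],[-0.021,0.004,0,0,0.39]]
  ]
}}

```text
clock: 8.45
position: [0.559, 0.0297, 0.0118]
ee_rot: [0.0, 0.732, 0.681, -0.0]
contact_force: [0.1, 0.4, 0.0]
width: 0.0261
gripper_force: 0.0
```

```bash
cat >> h.py <<'E'
def hole():
    im=look(); C=cam('side'); v=cv2.cvtColor(im,cv2.COLOR_BGR2HSV)[...,2].astype(float)
    r=v[270:345,275:345]; 
    bg=cv2.morphologyEx(r,cv2.MORPH_CLOSE,np.ones((9,9))); d=bg-r
    d[(bg<105)|(bg>135)]=0; d[d<15]=0
    n,l,st,ce=cv2.connectedComponentsWithStats((d>0).astype(np.uint8))
    for i in range(1,n):
        if 8<st[i][4]<40:
            ys,xs=np.where(l==i); w=d[ys,xs]; uv=np.array([(xs*w).sum()/w.sum()+275,(ys*w).sum()/w.sum()+270]); p=ray(C,uv,.022)-O
            print('hole',uv.round(1),st[i][4],(1e3*np.array([p@GX,p@GY])).round(1))
    return im
E
python3 - <<'E'
from h import *
tg(-.04,0); hole()
E
```

```text
t 8.45 pos [0.559  0.0297 0.0118] yaw 85.88 w 0.026064241071049564 F [0.1 0.4 0. ] shift [-0.0402 -0.0011 -0.0002] twist 0.0007
tcp g mm [-72.2   0.9]
ell [309.08076859 290.62625122] [19.4 27.2] sheave g mm [-28.1   0.9] area 372.5
hole [330.8 275.5] 26 [-65.2  59.1]
hole [308.8 289.9] 26 [-30.4   0.7]
hole [333.7 333.9] 15 [102.6  29.9]
```

Call:
{"api": "move_arm", "payload": {
  "deltas": [
    [[-0.003,-0.0002,0,0,0.39],[-0.006,-0.0004,0,0,0.39],[-0.009,-0.0006,0,0,0.39],[-0.012,-0.0008,0,0,0.39],[-0.015,-0.001,0,0,0.39],[-0.018,-0.001,0,0,0.39],[-0.018,-0.001,0,0,0.39]]
  ]
}}

```text
clock: 9.2
position: [0.557, 0.0154, 0.0118]
ee_rot: [0.0, 0.732, 0.681, -0.0]
contact_force: [-0.1, -0.4, 0.2]
width: 0.0262
gripper_force: 0.0
```

```bash
python3 - <<'E'
from h import *
tg(-.04,0); hole()
E
```

```text
t 9.2 pos [0.557  0.0154 0.0118] yaw 85.87 w 0.026190160752577917 F [-0.1 -0.4  0.2] shift [-0.0222 -0.     -0.0002] twist 0.0006
tcp g mm [-57.8  -0. ]
ell [309.86964417 295.26874924] [20.3 27.3] sheave g mm [-14.    0.1] area 386.0
hole [309.7 294.6] 22 [-16.1   0.1]
hole [333.7 334. ] 14 [102.8  29.8]
```

Call:
{"api": "move_arm", "payload": {
  "deltas": [
    [[-0.003,0,0,0,0.39],[-0.006,0,0,0,0.39],[-0.009,0,0,0,0.39],[-0.012,0,0,0,0.39],[-0.015,0,0,0,0.39],[-0.018,0,0,0,0.39]]
  ]
}}

```text
clock: 9.85
position: [0.556, 0.0012, 0.0118]
ee_rot: [0.0, 0.732, 0.681, -0.0]
contact_force: [0.2, 0.2, 0.1]
width: 0.0264
gripper_force: 0.1
```

```bash
python3 - <<'E'
from h import *
tg(.015,0); hole()
E
```

```text
t 9.85 pos [0.556  0.0012 0.0118] yaw 85.89 w 0.026410725220587204 F [0.2 0.2 0.1] shift [-0.0731 -0.0001 -0.0002] twist 0.0007
tcp g mm [-43.5  -0. ]
ell [311.03232574 299.86407471] [20.5 26.9] sheave g mm [-0.2  0.1] area 388.5
hole [331.7 284.8] 30 [-36.5  55.1]
hole [310.9 299.4] 27 [-1.7  0.1]
hole [333.7 334. ] 14 [102.8  29.8]
```

Sheave is in the gap at (0, 0) with no force. The finger linkage might run close to the pins at this opening, so I back off slightly, close the fingers, rise 3 mm and push on with the closed tips.

Call:
{"api": "move_arm", "payload": {
  "deltas": [
    [[0.01,0,-0.002,0,0.39],[0.013,0,-0.004,0,0.9],[0.013,0,-0.004,0,0.9],[0.013,0,-0.004,0,0.9],[0.013,0,-0.004,0,0.9],[0.007,0,-0.004,0,0.9],[0.001,0,-0.004,0,0.9],[-0.004,0,-0.004,0,0.9],[-0.009,0,-0.004,0,0.9],[-0.014,0,-0.004,0,0.9],[-0.019,0,-0.004,0,0.9]]
  ]
}}

```text
clock: 11.0
position: [0.5549, -0.0142, 0.015]
ee_rot: [0.0, 0.732, 0.681, -0.0]
contact_force: [-0.1, 0.6, -0.3]
width: 0.0045
gripper_force: 0.1
```

```bash
python3 - <<'E'
from h import *
tg(.020,0); im=hole(); cv2.imwrite('pics/s6.png',cv2.resize(im[245:345,250:380],None,fx=6,fy=6,interpolation=cv2.INTER_CUBIC))
E
```

```text
t 11.0 pos [ 0.5549 -0.0142  0.015 ] yaw 85.88 w 0.0045178846793906225 F [-0.1  0.6 -0.3] shift [-0.0601 -0.0001  0.0038] twist 0.0007
tcp g mm [-28.1  -0. ]
ell [312.80135345 305.99763489] [21.3 27.9] sheave g mm [18.2  0.6] area 424.5
hole [321.8 296.4] 14 [-5.9 25.9]
hole [300.2 298.6] 12 [ -8.1 -23.1]
hole [326.7 302.4] 11 [13.5 33. ]
hole [312.8 305.5] 23 [16.9  0.9]
```

View pics/s6.png

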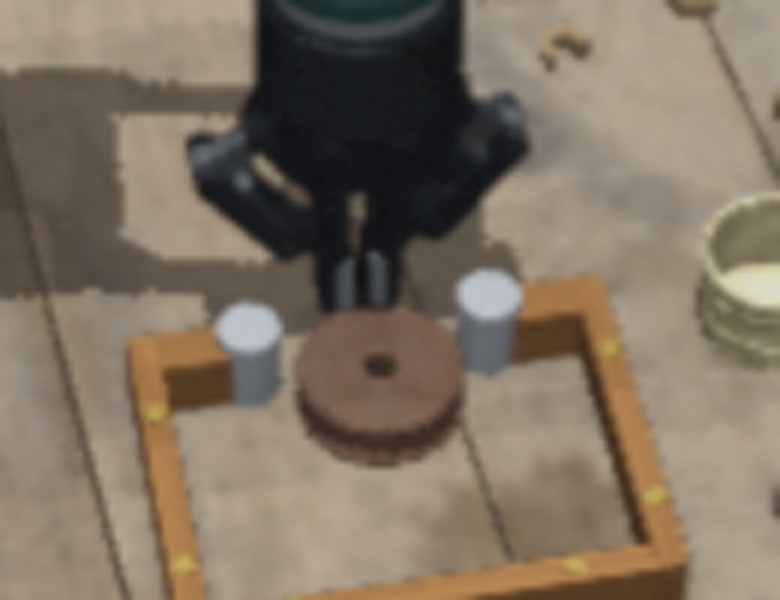

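The sheave is past the pin line at crop (380,365), flat, with the closed fingertips behind it and clear of both pins.

Call:
{"api": "move_arm", "payload": {
  "deltas": [
    [[-0.005,0,0,0,0.9],[-0.01,0,0,0,0.9],[-0.015,0,0,0,0.9],[-0.02,0,0,0,0.9],[-0.025,0,0,0,0.9],[-0.029,0,0,0,0.9]]
  ]
}}

```text
clock: 11.65
position: [0.5532, -0.0372, 0.015]
ee_rot: [0.0, 0.732, 0.681, -0.0]
contact_force: [0.4, -0.1, -0.1]
width: 0.0046
gripper_force: 0.1
```

Call:
{"api": "move_arm", "payload": {
  "deltas": [
    [[-0.005,0,0,0,0.9],[-0.01,0,0,0,0.9],[-0.015,0,0,0,0.9],[-0.02,0,0,0,0.9],[-0.023,0,0,0,0.9],[-0.025,0,0,0,0.9],[-0.025,0,0,0,0.9]]
  ]
}}

```text
clock: 12.35
position: [0.5519, -0.0571, 0.015]
ee_rot: [0.0, 0.732, 0.681, -0.0]
contact_force: [-0.5, -0.3, -0.2]
width: 0.0045
gripper_force: 0.0
```

```bash
python3 - <<'E'
from h import *
tg(.010,0); im=hole()
E
```

```text
t 12.35 pos [ 0.5519 -0.0571  0.015 ] yaw 85.88 w 0.004476031679880119 F [-0.5 -0.3 -0.2] shift [ 0.0061 -0.0002  0.0038] twist 0.0007
tcp g mm [14.9  0.1]
ell [318.57228088 320.63348389] [22.  28.7] sheave g mm [61.2  5.2] area 451.5
hole [338.8 297.7] 25 [ 4.9 62.7]
hole [318.4 320. ] 27 [59.5  5. ]
```

Sheave at (61, 5) mm, inside. I retreat: back 8 mm, up, then check.

Call:
{"api": "move_arm", "payload": {
  "deltas": [
    [[0.005,0,0,0,0.9],[0.012,0,0,0,0.9],[0.012,0,-0.03,0,0.9],[0.012,0,-0.08,0,0.9],[0.012,0,-0.14,0,0.9],[0.012,0,-0.2,0,0.9],[0.05,0,-0.25,0,0.9],[0.1,0,-0.25,0,0.9],[0.1,0,-0.25,0,0.9],[0.1,0,-0.25,0,0.9]]
  ]
}}

```text
clock: 13.4
position: [0.5571, 0.0241, 0.2149]
ee_rot: [0.0, 0.731, 0.682, -0.0]
contact_force: [0.1, 0.1, -0.4]
width: 0.0041
gripper_force: 0.0
```

```bash
python3 - <<'E'
from h import *
tg(.010,0); im=hole(); r=cv2.imread('pics/side0.png').astype(int); d=np.abs(im.astype(int)-r).max(2)
for n,(x0,y0,x1,y1) in dict(tin=(362,272,396,308),ring=(290,358,350,405),spanner=(376,320,414,380)).items(): print(n,(d[y0:y1,x0:x1]>40).sum())
s=manip.get_state(); print(s['contact_force'],np.abs(s['qd']).max())
E
```

```text
t 13.4 pos [0.5571 0.0241 0.2149] yaw 86.04 w 0.004096196021383602 F [ 0.1  0.1 -0.4] shift [-0.0955  0.0004  0.2537] twist 0.002
tcp g mm [-66.5  -0.6]
ell [318.35601425 320.90406036] [21.7 28. ] sheave g mm [61.8  4.6] area 434.5
hole [321.6 272. ] 12 [-80.   40.3]
hole [318.3 320. ] 28 [59.3  5. ]
tin 0
ring 0
spanner 0
[ 0.01139686 -0.75959497 -0.71486513] 0.02179479208133735
```

```bash
python3 -c "
from rig import manip
print(manip.sign_off())"
```

```text
the job is handed in; nothing more can be done
None
```

I pushed the sheave through the gap with almost no force and handed the job in: it lies flat in the pen, about 60 mm past the pin line. The ring, tin and spanner did not move, and the hand is clear. The hand-in returned no verdict.

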